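Shut the drying cabinet and hold up the wooden egg in tongs for spraying

ROBOT

A 7-joint arm with a two-finger parallel gripper is mounted at the origin on the work surface. World frame = base frame: x ahead of the robot, y to its left, z up, the work surface at z = 0. Lengths are in mm, angles in rad, forces in N, time in s.
With the tool pointing down it reaches from about 400 to 875 mm from the base axis. Payload 4.4 kg.
Tool frame: the origin (TCP) lies midway between the tips of the shut fingers; the grasp point (between the pads) lies 19 mm behind it (ctrl.pinch_z is the distance from the TCP to the grasp point, in mm); z points along the fingers, y is the line along which they close (so a half turn about z gives the same grasp; the last joint's range is limited). The gripper opens to 85 mm and grips with 20 to 120 N. Pads are 22 mm wide; open, the fingers measure 114 mm over their backs; the gripper's body (76 mm by 85 mm) begins 54 mm behind the grasp point. The pads swing forward as they close: fully open they stand 13 mm farther back than shut.
Start: joints at [1.125, 0.628, 0.038, 1.517, -0.027, 0.996, -0.02], TCP at [241.006, -603.684, 231.313] pointing down, gripper open.
Joint ranges: [-3.06, 3.06], [-0.37, 2.12], [-1.25, 1.32], [0.18, 2.47], [-1.1, 4.24], [0.23, 1.98], [-2.94, 2.94]. Speed limits (rad/s): [2.57, 2.57, 3.14, 3.14, 3.14, 3.14, 3.14].

INTERFACE

Orientations are given as [roll, pitch, yaw] about the fixed x, y, z axes, in that order (R = Rz(yaw) Ry(pitch) Rx(roll)).
In Python, from cell import read_state, cams, order, ctrl gives the robot as it stands.
- The arm moves only by the tool move_arm, never from a script. Its argument "targets" is text: rows parted by semicolons, each of 7 numbers parted by spaces: the gripper's target within -1 to 1 (fully open at 1, half-way at 0, shut at -1), then the shift along the tool's x, y, z in cm, then the turn, a rotation vector about the tool's x, y, z in degrees. A call has 1 to 5 rows; each row shifts and turns the commanded pose from where the row before left it, along the tool's axes as they then stand; what a row does not reach is not made up. A row lasts 1/12 s, in which the tool goes at most 41.7 mm and 7.16 degrees, less where a joint would pass 70% of its speed; a pose out of reach is approached as far as the arm can. A call with a gripper value outside its range is refused whole. The fingers move at their own pace and stop on an object; the grip force is fixed at half the most. Time passes only in rows, so rows that do not move let the fingers close. It gives the time, the measured TCP pose, the force, the opening and the grip force at its end, in the units of the state.
- read_state(): the state, without advancing time (a new reading comes with each control period).
- cams.get_image(name): name is "side" or "top" or "wrist"; returns a dict with "color" (400x640x3 uint8, red, green, blue), "fovy" (degrees; the focal length in pixels is half the picture's height over the tangent of half this angle, whatever the lens; pixels are square), "cx", "cy" (the principal point, pixels), "rvec" (rotation vector, rad) and "tvec" (3), from world to camera coordinates, as OpenCV has them. Camera axes: x right, y down, z forward; pixel columns grow to the right and rows downward; lengths in mm; the calibration is good to about 2 mm. A picture is of the moment at which its call begins. There is no depth.
- order.finish_job(): hands the job in; it is judged then, once.
The state is a dict: "clock": time; "qpos": joint angles; "qd": joint speeds; "tau": joint torques, N m; "eef_pos": TCP position; "tool_rot": TCP orientation; "force": force on the tool from outside, world axes, zero at the start; "torque": the same for the moment, N m; "width": finger opening in mm; "gripper_force": force on a finger pad.
Only numpy, scipy, OpenCV 4.12 (cv2) and the standard library are available. Lean on these libraries where they do the work, as an engineer would, in place of code of your own. Each camera call takes 0.05 s, during which the arm holds its last target. There are 200 camera calls.

TASK

The egg is about to be sprayed: first push the drying cabinet's door fully shut, past its catch, so that no spray drifts in. Then take the tongs, close them on the wooden egg (not the ball) and lift it off its block, well clear, about 12 cm up, and finish holding it there in the tongs, still, ready to be sprayed. Never touch the egg with the gripper itself, and leave the ball and the other things where they stand.

Things in the scene. Friction and masses are not known exactly. Their poses are not given: they have to be found in the camera images.
- drying_door (a joint): door of the drying cabinet: opening angle, rad; 0 = shut and seated, grows as the free edge swings out. It swings with little friction. A sprung ball catch at the top of the free edge must be overcome in the last 0.08 rad (about 4 N, 150 mm from the hinge), snaps over at about 0.03 rad and then draws the door to 0; short of the catch it stays ajar.
- drying_cabinet: grey metal box 200 x 200 mm, 160 mm tall, fixed; origin: centre of its underside. Its front (door side) faces its own -x; the vertical hinge line is at its own (-0.112, -0.100), the free edge at +y when shut. Door: flat panel 200 mm wide, 12 mm thick, 17 to 158 mm above the table, outer face through the hinge line; opening carries the free edge to the cabinet's -x.
- door_push (a point): point on the door's outer face at its top edge (158 mm above the table), 150 mm from the hinge line; the face is bare down to 60 mm above the table (below that is a 24 mm deep knob, 170 mm from the hinge); its x axis points into the door (closing direction), its y axis from the hinge to the free edge
- tongs: steel spring tongs, 100 g, lying on their side with the arms spreading level: 230 mm long, 24 mm tall, relaxed about 85 mm wide at the tips. Origin: underside, midway between the two grip faces; own x points to the tips, z up. Hinge end at x = -0.09 to -0.114. Gripped across (along own y) at the origin they are near their balance point.
- tongs_tips (a point): midway between the tips, at mid height: 100 mm ahead of the tongs' origin along x, 12 mm above its underside; axes as the tongs. The tips are hollowed plates 24 mm tall, x = 0.085 to 0.116 from the origin, 64 mm apart at the narrowest when relaxed; they close twice as fast as the grip faces (grip at 50 mm: tips about 52 mm apart).
- tongs_grip (a point): midway between the grip faces, 12 mm above the tongs' underside (origin of the tongs + 12 mm up). The faces are upright flats 60 mm long, 24 mm tall, 56 mm over their outsides when relaxed. A spring pushes them apart, about 8 N each at first, 11 N at 38 mm, where the tips meet a 36 mm item; at 47 mm they are parallel. Squeezed to 50 mm the tongs can be lifted and carried.
- tongs_left (a joint): closing angle of one tongs arm (the other follows), rad: 0 = relaxed, about 0.1 = tips on an item 36 mm wide, 0.17 = shut
- egg: plain wooden egg, point up, 50 mm tall, 36 mm wide at its widest (21 mm above its underside), with a flat foot 18 mm across; 25 to 50 g; origin: centre of its underside. It stands loose on a white plaster block
- egg_middle (a point): middle of the egg at its widest, 21 mm above its underside
- egg_block: white plaster block under the egg: fixed disc 56 mm across, 20 mm tall; origin: centre of its underside on the table
- ball: plain wooden ball of the same wood, 36 mm wide and 36 mm tall with a flat foot, on another white plaster block: not the one wanted; origin: centre of its underside
- ball_block: white plaster block under the ball, same as the egg's
- spray_can: spray can, upright, 44 mm across, 125 mm tall; bystander; origin: centre of its underside
- spray_can_tall: taller spray can, upright, 44 mm across, 150 mm tall; bystander; origin: centre of its underside
- glue_bottle: white glue bottle, upright, 38 mm across, 105 mm tall; bystander; origin: centre of its underside
- paint_jar: small glass jar with black lid, 46 mm across, 50 mm tall; bystander; origin: centre of its underside
- brush_mug: white mug of brushes, 80 mm across (handle to 67 mm from its axis at its +y side), brushes up to 175 mm high; bystander; origin: centre of its underside
- blue_cup: blue cup, 72 mm across, 85 mm tall; bystander; origin: centre of its underside
- paint_tube: aluminium paint tube lying on the table, about 95 mm long (its x axis), 30 mm wide, 18 mm high; bystander; origin: centre of its underside
Things that resemble listed ones, but are neither listed nor needed, are in the scene too. Leave any green or purple look-alike of the egg alone.

How it is judged (in metres and radians):
On the way, in this order (a step that is already met when the one before it is completed fails the run):
1. the drying cabinet's door is shut and seated on its catch (value of joint drying_door below 0.015 rad), for 0.3 s.
2. the tongs are gripped and lifted off the table (height (world z) of tongs above 0.02 m and contact force between the fingers and tongs above 2 N), for 0.2 s.
At the end, for the whole second after the job is handed in: Door seated (under 0.015 rad). Egg in the tongs' tips (middles within 28 mm), underside over 90 mm above the table; tongs in the fingers, over 70 mm above the table; neither touches cabinet or bystanders; both still (under 30 mm/s). Fingers off the egg (value of joint drying_door below 0.015 rad and height (world z) of egg above 0.09 m and height (world z) of tongs above 0.07 m and distance between egg_middle and tongs_tips below 0.028 m and contact force between tongs and egg above 0.5 N and contact force between the fingers and tongs above 2 N and contact force between the fingers and egg below 0.1 N and linear speed of each of egg, tongs below 0.03 m/s and contact force between each of egg, tongs and spray_can below 0.2 N and contact force between each of egg, tongs and spray_can_tall below 0.2 N and contact force between each of egg, tongs and glue_bottle below 0.2 N and contact force between each of egg, tongs and paint_jar below 0.2 N and contact force between each of egg, tongs and brush_mug below 0.2 N and contact force between each of egg, tongs and blue_cup below 0.2 N and contact force between each of egg, tongs and paint_tube below 0.2 N and contact force between each of egg, tongs and drying_cabinet below 0.2 N); the arm keeps its last pose, push and grip.
It fails at once if the gripper or arm touched the egg (contact force between any of the fingers, the arm and egg above 0.3 N).
It fails at once if the ball or a bystander was moved by more than 30 mm (distance of any of ball, spray_can, spray_can_tall, glue_bottle, paint_jar, brush_mug, blue_cup, paint_tube from where it was at the start of the episode above 0.03 m).
It also fails if it takes over 64 s, if anything falls off the work surface, if the arm or the gripper's body presses on something with over 40 N, if the wrist force passes 120 N, or if a joint passes its speed limit or range.

## Working session

There is one attempt and no reset: what is moved stays moved. The work goes in short steps, Python scripts to look and compute and a tool call to move; the robot and the scene stay as the last step left them, time stands still between calls to the robot, and variables do not carry over. Pictures are saved under pics/ and viewed, at most 10 in all, crops included, and the job is handed in when it is done.

Besides the shell and the picture viewer there is one more tool, called after ">>>" by a JSON object that holds its "fn" and its "kwargs". move_arm: Moves the arm, as the interface text tells. Its arguments: {"type":"object","properties":{"targets":{"type":"string"}},"required":["targets"]}

```bash
ls; mkdir -p pics; cat > h.py <<'E'
import numpy as np, cv2
from cell import read_state, cams, order, ctrl
def grab(n):
    d=cams.get_image(n); f=200/np.tan(np.radians(d['fovy'])/2)
    K=np.array([[f,0,d['cx']],[0,f,d['cy']],[0,0,1]]); R=cv2.Rodrigues(np.array(d['rvec'],float))[0]; t=np.array(d['tvec'],float).ravel()
    return dict(im=d['color'][:,:,::-1].copy(),K=K,R=R,t=t,c=-R.T@t)
def ray(v,u):
    r=v['R'].T@np.linalg.inv(v['K'])@np.array([u[0],u[1],1.]); return v['c'],r/np.linalg.norm(r)
def onz(v,u,z):
    c,r=ray(v,u); return c+r*(z-c[2])/r[2]
def tri(v1,u1,v2,u2):
    c1,r1=ray(v1,u1);c2,r2=ray(v2,u2)
    s=np.linalg.lstsq(np.array([r1,-r2]).T,c2-c1,rcond=None)[0]
    a,b=c1+s[0]*r1,c2+s[1]*r2; return (a+b)/2,np.linalg.norm(a-b)
def proj(v,p):
    q=v['K']@(v['R']@np.array(p,float)+v['t']); return q[:2]/q[2]
E
python3 - <<'E'
from h import *
import pickle
V={n:grab(n) for n in('side','top','wrist')}
pickle.dump(V,open('v0.pkl','wb'))
for n in V: print(n,V[n]['c'].round(),V[n]['R'][2].round(2),V[n]['K'][0,0])
for n in('top','side'): cv2.imwrite(f'pics/{n}0.png',cv2.resize(V[n]['im'],(800,500)))
s=read_state();print(s, ctrl.pinch_z)
E
```

```text
pics
side [ 258. -843. 1120.] [ 0.21  0.64 -0.74] 459.9830148905003
top [ 458.   26. 1801.] [ 0.06 -0.   -1.  ] 493.38357676960294
wrist [ 307. -578.  371.] [-0.26 -0.1  -0.96] 317.40881795132293
{'clock': 0.15, 'qpos': array([ 1.1252248 ,  0.62911816,  0.03845091,  1.5181201 , -0.02700634,
        0.99630339, -0.02000137]), 'qd': array([-0.00063062, -0.00378972, -0.00012029, -0.00370202,  0.00034202,
       -0.00119869, -0.00019776]), 'tau': array([ 2.49132732e-03, -5.63800514e+01,  1.22795910e+00, -1.93648052e+01,
        1.11547607e-02,  7.50465842e-03, -1.79006582e-05]), 'eef_pos': array([ 240.81934037, -603.24289561,  230.61625421]), 'tool_rot': array([-3.14016136e+00,  1.60401309e-06,  3.79765090e-01]), 'force': array([ 0.03015452, -0.11687643, -0.48426191]), 'torque': array([-0.04969097, -0.02835836, -0.02190058]), 'gripper_force': 0.0, 'width': 85.42471651811194} 18.700000000000003
```

View pics/top0.png

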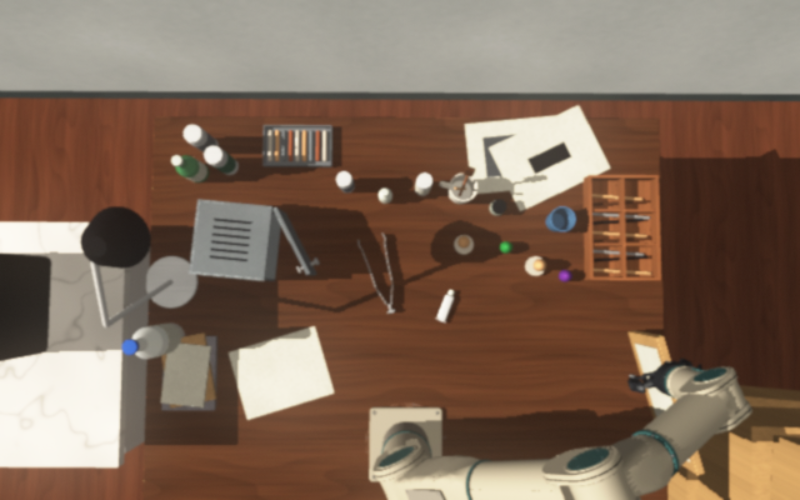

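View pics/side0.png

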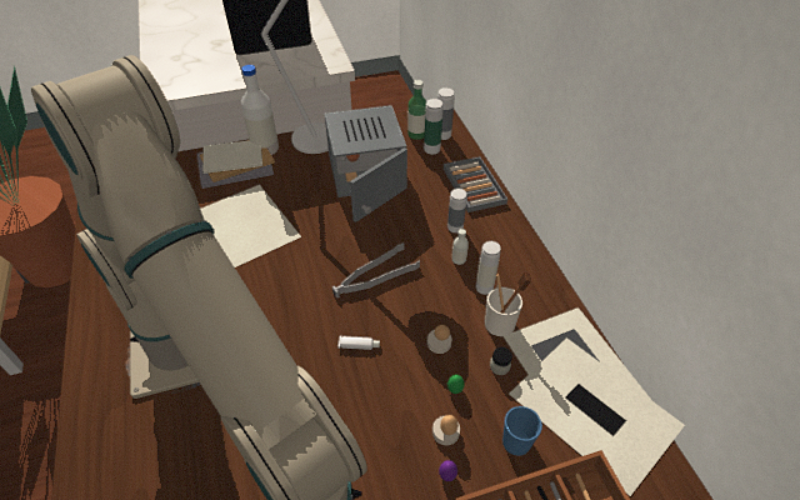

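Top view (image up = +x, left = +y): cabinet at (235,240), with the door ajar from its hinge near (278,208) to the free edge near (308,270). The tongs' hinge is at (391,308) and their tips at (360,240)/(385,235). The wooden items are at (463,243) and (536,266). I'll zoom in to tell the egg from the ball.

```bash
python3 - <<'E'
import pickle,cv2,numpy as np
V=pickle.load(open('v0.pkl','rb'))
def c(n,x,y,w,h,s): 
    return cv2.resize(V[n]['im'][y:y+h,x:x+w],(w*s,h*s),interpolation=cv2.INTER_CUBIC)
# top: crop tongs+items x 275..475,y 170..260 (s4); 
a=c('top',205,150,200,110,4)[:,:800]
b=np.hstack([c('side',330,250,50,40,8)[:, :400],c('side',335,320,50,40,8)[:, :400]])
b=b[:160*2]
a=cv2.resize(a,(800,280*440//440)) if 0 else a[:, :]
m=np.vstack([cv2.resize(a,(800,440))[:], cv2.resize(b,(400,160))[:, :].repeat(2,1)[:, :800]])
cv2.imwrite('pics/m1.png',m)
E
```

```text
(no output)
```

View pics/m1.png

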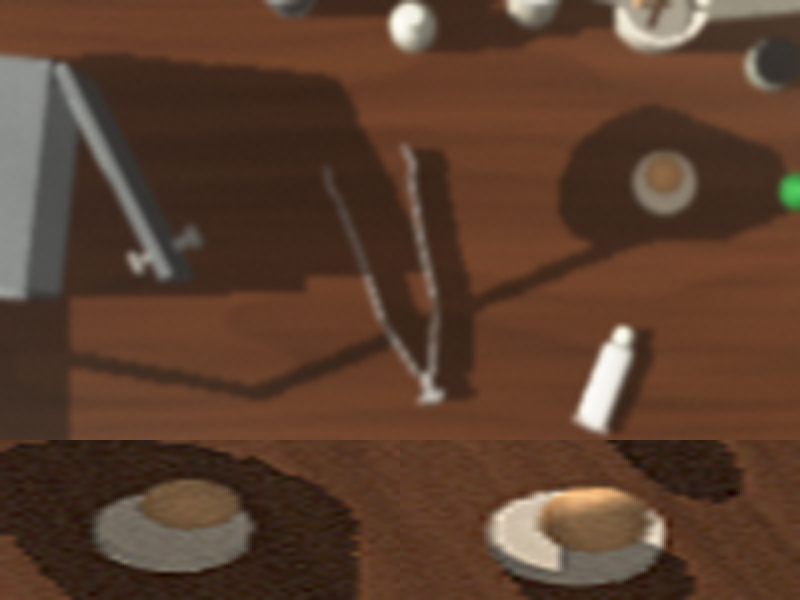

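The lit item (top (536,266), side (448,425)) looks taller than it is wide, about 13x15.5 px. The shaded one is about 12.5x12 px. That suggests the lit one is the egg. I'll check by triangulating, and measure the tongs and cabinet at the same time.

```bash
python3 - <<'E'
from h import *
import pickle
V=pickle.load(open('v0.pkl','rb')); T,S=V['top'],V['side']
def blob(v,x,y,r=14):
    im=v['im'][y-r:y+r,x-r:x+r]; h=cv2.cvtColor(im,cv2.COLOR_BGR2HSV).astype(int)
    return im,h
for n,v,x,y in(('A',T,429,213),('B',T,371,194),('A',S,358,342),('B',S,351,269)):
    im,h=blob(v,x,y); print(n,h[14-8:14+9:4,14-8:14+9:4].tolist())
P=lambda v,x,y,z:print((x,y,z),onz(v,(x/1.25-.1,y/1.25-.1),z).round(1))
print('A,B base guess'); P(T,536,266,20);P(T,463,243,20);P(S,448,430,20);P(S,440,340,20)
# tongs from zoom (x/4+205,y/4+150)
for x,y in((327,170),(407,148),(430,395),(368,280),(383,320),(432,255),(437,300)):
    print('tong',onz(T,(x/4+205-.4,y/4+150-.4),24).round(1))
for x,y in((60,62),(175,278)): print('door',onz(T,(x/4+205-.4,y/4+150-.4),158).round(1))
print('cab');
for x,y in((198,200),(280,207),(268,280),(190,274)): P(T,x,y,160)
# tongs side
for x,y in((403,247),(420,265),(336,292)): P(S,x,y,24)
E
```

```text
A [[[11, 149, 111], [14, 80, 166], [16, 59, 199], [12, 111, 103], [11, 152, 94]], [[16, 55, 204], [22, 36, 236], [18, 113, 238], [15, 130, 189], [12, 140, 71]], [[20, 39, 233], [21, 40, 235], [21, 103, 249], [17, 124, 230], [12, 140, 80]], [[14, 79, 168], [22, 37, 235], [19, 50, 229], [17, 57, 207], [10, 140, 69]], [[11, 158, 110], [11, 131, 119], [11, 118, 132], [11, 154, 109], [11, 158, 110]]]
B [[[10, 132, 62], [11, 130, 63], [11, 122, 65], [10, 128, 64], [11, 128, 64]], [[11, 124, 68], [16, 91, 123], [14, 125, 124], [15, 75, 122], [11, 131, 66]], [[15, 74, 103], [15, 120, 127], [14, 129, 138], [15, 97, 124], [13, 96, 82]], [[12, 81, 85], [17, 58, 136], [15, 78, 127], [18, 54, 138], [13, 110, 72]], [[10, 134, 61], [15, 72, 99], [17, 54, 132], [13, 84, 88], [11, 134, 63]]]
A [[[14, 84, 127], [16, 105, 217], [16, 120, 235], [15, 124, 181], [9, 146, 89]], [[17, 45, 205], [15, 123, 153], [16, 120, 134], [13, 126, 113], [16, 56, 155]], [[17, 46, 209], [15, 115, 104], [14, 123, 120], [14, 118, 117], [15, 50, 199]], [[18, 50, 206], [18, 55, 172], [15, 127, 116], [14, 125, 110], [19, 43, 
[... 421 characters left out ...]
43, 112], [16, 47, 114], [17, 44, 115], [17, 41, 100]]]
A,B base guess
(536, 266, 20) [ 508.8 -375.7   20. ]
(463, 243, 20) [ 574.3 -165.    20. ]
(448, 430, 20) [ 510.2 -380.9   20. ]
(440, 340, 20) [ 569.9 -173.1   20. ]
tong [580.5 138.4  24. ]
tong [600.8  66.4  24. ]
tong [378.9  44.4  24. ]
tong [481.6 100.7  24. ]
tong [445.7  86.9  24. ]
tong [504.3  43.3  24. ]
tong [463.9  38.5  24. ]
door [660.8 354.2 158. ]
door [480.7 255.5 158. ]
cab
(198, 200, 160) [677.  559.1 160. ]
(280, 207, 160) [659.3 339.4 160. ]
(268, 280, 160) [464.2 368.  160. ]
(190, 274, 160) [479.1 575.4 160. ]
(403, 247, 24) [576.7 123.4  24. ]
(420, 265, 24) [598.8  51.4  24. ]
(336, 292, 24) [376.2  30.3  24. ]
```

Egg (A) is near (509,-378) and the ball (B) near (572,-168). The tongs' yaw is about 15° with their grip near (484,73). The door is about 0.58 rad open. I'll fly over the egg, then the tongs, and take a wrist picture at each.

>>> {"fn": "move_arm", "kwargs": {"targets": "-1 2.5 -1.3 0 0 0 0;-1 2.5 -1.3 0 0 0 0;-1 2.5 -1.3 0 0 0 0;-1 2.5 -1.3 0 0 0 0;-1 2.5 -1.3 0 0 0 0"}}

```text
clock: 0.57
eef_pos: [333.6, -495.7, 231.0]
tool_rot: [-3.141, 0.0, 0.38]
force: [0.1, 0.9, 0.5]
width: 25.6
gripper_force: 0.0
```

>>> {"fn": "move_arm", "kwargs": {"targets": "-1 2.5 -1.3 0 0 0 0;-1 2.5 -1.3 0 0 0 0;-1 2.5 -1.3 0 0 0 0;-1 2.5 -1.3 0 0 0 0;-1 2.5 -1.3 0 0 0 6.4"}}

```text
clock: 0.98
eef_pos: [425.5, -389.1, 231.1]
tool_rot: [-3.141, -0.0, 0.267]
force: [0.8, 0.9, -0.1]
width: -0.0
gripper_force: 0.0
```

```bash
python3 - <<'E'
from h import *
import pickle
v=grab('wrist'); pickle.dump(v,open('we.pkl','wb')); cv2.imwrite('pics/we.png',v['im'])
s=read_state();print(s['clock'],s['eef_pos'],s['tool_rot'],s['force'])
print(proj(v,(509,-378,20)),v['c'])
E
```

```text
1.0333 [ 431.34922055 -382.45831582  231.00642365] [-3.13739366 -0.00482956  0.26617638] [2.85762894 5.5867784  0.39368912]
[330.16638877  94.05047079] [ 494.33963093 -371.31589061  372.0391775 ]
```

View pics/we.png

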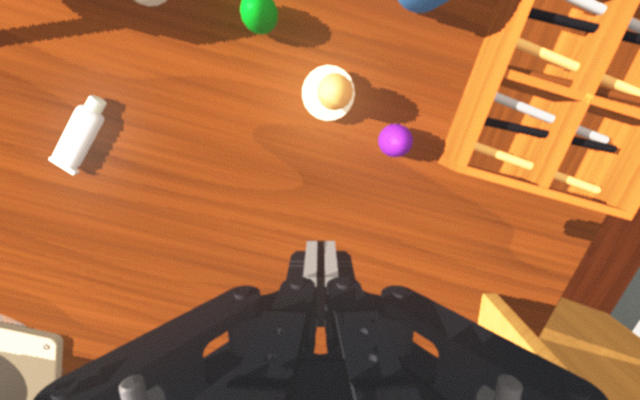

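The wrist view shows the egg on its block at (328,93), matching the estimate. Purple is at (396,141) and green at (258,14), so the robot's side is clear for the tongs. Next, the tongs.

>>> {"fn": "move_arm", "kwargs": {"targets": "-1 0.9 -2.8 0 0 0 0;-1 0.9 -2.8 0 0 0 0;-1 0.9 -2.8 0 0 0 0;-1 0.9 -2.8 0 0 0 0;-1 0.9 -2.8 0 0 0 0"}}

```text
clock: 1.45
eef_pos: [431.0, -242.0, 231.2]
tool_rot: [-3.141, 0.0, 0.268]
force: [0.1, 0.4, 0.1]
width: 0.4
gripper_force: 0.0
```

>>> {"fn": "move_arm", "kwargs": {"targets": "-1 0.9 -2.8 0 0 0 0;-1 0.9 -2.8 0 0 0 0;-1 0.9 -2.8 0 0 0 0;-1 0.9 -2.8 0 0 0 0;-1 0.9 -2.8 0 0 0 0"}}

```text
clock: 1.87
eef_pos: [437.4, -95.2, 231.3]
tool_rot: [3.142, 0.0, 0.268]
force: [0.9, -0.7, -0.9]
width: -0.3
gripper_force: 0.0
```

>>> {"fn": "move_arm", "kwargs": {"targets": "-1 0.9 -2.8 0 0 0 0;-1 0.9 -2.8 0 0 0 0;-1 0.9 -2.8 0 0 0 0;-1 0.9 -2.8 0 0 0 0;-1 0 0 0 0 0 0"}}

```text
clock: 2.28
eef_pos: [442.9, 27.3, 231.4]
tool_rot: [-3.139, -0.001, 0.277]
force: [-0.8, 2.0, 0.1]
width: -0.1
gripper_force: 0.0
```

```bash
python3 - <<'E'
from h import *
import pickle
v=grab('wrist'); pickle.dump(v,open('wt.pkl','wb')); cv2.imwrite('pics/wt.png',cv2.resize(v['im'],(800,500)))
s=read_state();print(s['clock'],s['eef_pos'],s['tool_rot'],s['force'])
print(proj(v,(484,73,12)),v['c'])
# egg
V0=pickle.load(open('v0.pkl','rb'));w=pickle.load(open('we.pkl','rb'))
def egg(v,x,y,r=22):
    im=v['im'][y-r:y+r,x-r:x+r];h=cv2.cvtColor(im,cv2.COLOR_BGR2HSV)
    white=((h[...,1]<95)&(h[...,2]>95)).astype(np.uint8); wood=((h[...,1]>=95)&(h[...,1]<150)&(h[...,2]>100)&(h[...,0]>13)).astype(np.uint8)
    o=[]
    for m in(white,wood):
        c=max(cv2.findContours(m,cv2.RETR_EXTERNAL,cv2.CHAIN_APPROX_NONE)[0],key=cv2.contourArea); M=cv2.moments(c)
        o+=[np.array([M['m10'],M['m01']])/M['m00']+[x-r,y-r],np.array(cv2.boundingRect(c))+[x-r,y-r,0,0]]
    return o
ew=egg(w,330,93,30);es=egg(V0['side'],358,342,16);et=egg(V0['top'],429,213,12)
for n,e,vv in(('w',ew,w),('s',es,V0['side']),('t',et,V0['top'])): print(n,e,onz(vv,e[0],18).round(1))
print('wood tri w-s',tri(w,ew[2],V0['side'],es[2]),'w-t',tri(w,ew[2],V0['top'],et[2]))
E
```

```text
2.3333 [442.69775294  24.18822423 231.2841447 ] [-3.14049118e+00 -4.06717263e-04  2.74753251e-01] [ 0.49931403 -0.85241693  0.72079653]
[290.37868758 124.49158146] [511.38151928  45.36774914 372.37176211]
w [array([327.75144087,  92.32363026]), array([302,  64,  53,  57]), array([341.15800416,  93.45356895]), array([323,  74,  30,  36])] [ 510.1 -375.1   18. ]
s [array([354.82195122, 346.33495935]), array([346, 332,  22,  24]), array([358.6729798 , 339.14015152]), array([353, 332,  13,  16])] [ 500.  -383.5   18. ]
t [array([425.75925926, 212.92460317]), array([420, 205,  16,  16]), array([431.57407407, 211.58333333]), array([427, 207,  10,  10])] [ 507.9 -365.6   18. ]
wood tri w-s (array([ 508.68866422, -386.3342545 ,   58.20948458]), np.float64(4.160734090945419)) w-t (array([ 513.36967733, -389.76914883,    4.47678797]), np.float64(0.11529286838650774))
```

View pics/wt.png

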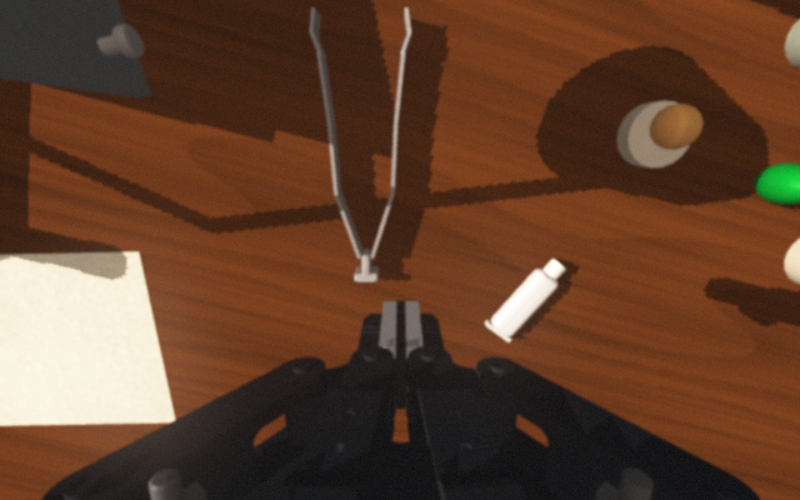

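The wrist view shows the tongs nearly aligned with the tool: hinge end at (366,280), tips at (315,12)/(407,12) and arm kinks at (336,195)/(391,195). Next I'll compute the tongs' pose and the door rows.

```bash
python3 - <<'E'
from h import *
import pickle
v=pickle.load(open('wt.pkl','rb'));T=pickle.load(open('v0.pkl','rb'))['top']
q=lambda x,y,z:onz(v,(x/1.25-.1,y/1.25-.1),z)
P=[q(x,y,24) for x,y in((366,282),(315,10),(407,10),(336,195),(391,195),(317,45),(404,40))]
for p in P: print(p.round(1))
m=(P[1]+P[2])/2; d=m-P[0]; print('len',np.linalg.norm(d),'yaw',np.degrees(np.arctan2(d[1],d[0])), 'w',np.linalg.norm(P[1]-P[2]))
m2=(P[3]+P[4])/2; u=d/np.linalg.norm(d); print('kink at',np.dot(m2-P[0],u)-114,'origin',(P[0]+u*114).round(1), (m-u*116).round(1))
# heights by two views: tip right & left & hinge end
for a,b in(((315,10),(327,170)),((407,10),(407,148)),((366,280),(430,395))):
    print(tri(v,(a[0]/1.25-.1,a[1]/1.25-.1),T,(b[0]/4+204.6,b[1]/4+149.6)))
E
```

```text
[373.9  40.9  24. ]
[581.7 135.4  24. ]
[601.2  66.6  24. ]
[445.8  86.7  24. ]
[459.   40.1  24. ]
[558.  128.6  24. ]
[580.3  63.   24. ]
len 225.72534911731532 yaw 15.435537649859208 w 71.5442400906797
kink at -32.32743128702734 origin [483.8  71.3  24. ] [479.6  70.1  24. ]
(array([582.1612554 , 138.15025355,  16.29175513]), np.float64(2.6878916922041034))
(array([600.56278504,  66.35939264,  26.5505635 ]), np.float64(0.11462475397549053))
(array([379.4277953 ,  42.89668469,  33.51624203]), np.float64(2.76064645950336))
```

Tongs: origin (482,71), yaw 15.4°, top at about 25 mm. That fits the text. Now the door: move in front of it and come down to z≈105.

>>> {"fn": "move_arm", "kwargs": {"targets": "-1 2.2 -2.5 0 0 0 0;-1 2.2 -2.5 0 0 0 0;-1 2.2 -2.5 0 0 0 0;-1 2.2 -2.5 0 0 0 0;-1 2.2 -2.5 0 0 0 0"}}

```text
clock: 2.75
eef_pos: [516.5, 170.5, 231.2]
tool_rot: [3.141, 0.0, 0.266]
force: [-0.2, 0.5, -0.7]
width: 0.2
gripper_force: 0.0
```

>>> {"fn": "move_arm", "kwargs": {"targets": "-1 2.2 -2.5 0 0 0 0;-1 0 0 3.2 0 0 0;-1 0 0 3.2 0 0 0;-1 0 0 3.1 0 0 0;-1 0 0 3.1 0 0 0"}}

```text
clock: 3.17
eef_pos: [530.7, 199.1, 103.9]
tool_rot: [3.141, -0.0, 0.267]
force: [-0.4, 0.3, 0.9]
width: -0.3
gripper_force: 0.0
```

>>> {"fn": "move_arm", "kwargs": {"targets": "-1 0 0 0 0 0 0;-1 0 0 0 0 0 0"}}

```text
clock: 3.33
eef_pos: [529.5, 198.9, 104.2]
tool_rot: [3.14, 0.004, 0.267]
force: [-0.0, 0.1, 0.4]
width: 0.2
gripper_force: 0.0
```

>>> {"fn": "move_arm", "kwargs": {"targets": "-1 0.3 -1.5 0 0 0 0;-1 0.3 -1.5 0 0 0 0;-1 0.3 -1.5 0 0 0 0;-1 0.3 -1.5 0 0 0 0;-1 0.2 -1 0 0 0 0"}}

```text
clock: 3.75
eef_pos: [526.7, 273.4, 108.2]
tool_rot: [-3.141, -0.004, 0.268]
force: [0.4, -0.9, 1.2]
width: 0.1
gripper_force: 0.0
```

>>> {"fn": "move_arm", "kwargs": {"targets": "-1 0.2 -1 0 0 0 0;-1 0.2 -1 0 0 0 0;-1 0.2 -1 0 0 0 0;-1 0.2 -1 0 0 0 0;-1 0.1 -0.5 0 0 0 0"}}

```text
clock: 4.17
eef_pos: [522.2, 316.4, 105.8]
tool_rot: [3.138, 0.001, 0.268]
force: [-2.2, -14.3, 12.7]
width: 0.4
gripper_force: 0.0
```

>>> {"fn": "move_arm", "kwargs": {"targets": "-1 0.1 -0.5 0 0 0 0;-1 0.1 -0.5 0 0 0 0;-1 0.1 -0.5 0 0 0 0;-1 0 0 0 0 0 0"}}

```text
clock: 4.5
eef_pos: [521.0, 326.8, 105.8]
tool_rot: [3.133, 0.005, 0.265]
force: [-4.5, -14.4, 14.4]
width: -0.0
gripper_force: 0.0
```

There's an unexpected 14 N upward force, so I'll look before pushing further.

```bash
python3 - <<'E'
from h import *
v=grab('side');w=grab('wrist');t=grab('top')
a=cv2.resize(v['im'][60:210,200:400],(800,600))[:, :400+0] if 0 else cv2.resize(v['im'][60:200,215:375],(400,350))
b=cv2.resize(t['im'][130:260,130:280],(400,350))
c=cv2.resize(w['im'],(400,250))
m=np.vstack([np.hstack([a,b]),np.hstack([c,np.zeros_like(c)])]);cv2.imwrite('pics/d1.png',m)
print(read_state())
E
```

```text
{'clock': 4.65, 'qpos': array([-0.61941986,  0.73400855,  0.01627874,  1.72186065, -0.00882946,
        0.69300789, -1.90637513]), 'qd': array([ 0.00170563, -0.00173605, -0.00350098,  0.0006606 , -0.00043294,
       -0.00099036,  0.00051591]), 'tau': array([ -5.79846069, -49.98973489,  -4.13025498, -17.71342993,
        -1.57829773,  -3.02637666,  -0.13275401]), 'eef_pos': array([520.60123933, 326.98145339, 105.90212015]), 'tool_rot': array([3.13421766, 0.00501403, 0.26488282]), 'force': array([ -4.20707625, -14.03314186,  13.55358558]), 'torque': array([-1.91910848,  0.69631884,  0.19800624]), 'gripper_force': 0.0, 'width': -0.018209145065644833}
```

View pics/d1.png

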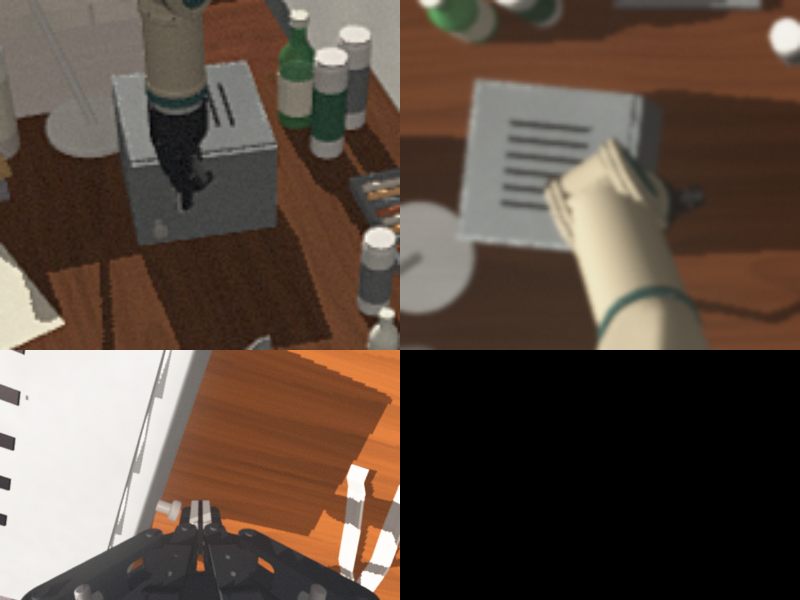

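The door is nearly shut. A finger knuckle is riding on its top edge, so I'll back off, raise 25 mm and push with the fingertips.

>>> {"fn": "move_arm", "kwargs": {"targets": "-1 -0.3 1.2 0 0 0 0;-1 0 0 -2.5 0 0 0;-1 0.3 -1.2 0 0 0 0;-1 0 0 0 0 0 0"}}

```text
clock: 4.98
eef_pos: [521.2, 336.9, 131.3]
tool_rot: [-3.138, -0.003, 0.27]
force: [-0.2, 1.3, -0.4]
width: 0.2
gripper_force: 0.0
```

>>> {"fn": "move_arm", "kwargs": {"targets": "-1 0.1 -0.4 0 0 0 0;-1 0.1 -0.4 0 0 0 0;-1 0 0 0 0 0 0"}}

```text
clock: 5.23
eef_pos: [519.8, 342.5, 129.4]
tool_rot: [-3.141, 0.001, 0.27]
force: [0.2, -0.2, 0.2]
width: 0.2
gripper_force: 0.0
```

>>> {"fn": "move_arm", "kwargs": {"targets": "-1 0.1 -0.4 0 0 0 0;-1 0.1 -0.4 0 0 0 0;-1 0 0 0 0 0 0"}}

```text
clock: 5.48
eef_pos: [520.3, 347.9, 129.7]
tool_rot: [3.139, 0.002, 0.268]
force: [-0.7, -2.4, 1.1]
width: -0.1
gripper_force: 1.5
```

>>> {"fn": "move_arm", "kwargs": {"targets": "-1 0.1 -0.3 0 0 0 0;-1 0 0 0 0 0 0"}}

```text
clock: 5.65
eef_pos: [520.3, 348.1, 129.6]
tool_rot: [3.135, 0.005, 0.266]
force: [-1.4, -8.7, 2.4]
width: 0.1
gripper_force: 4.4
```

>>> {"fn": "move_arm", "kwargs": {"targets": "-1 0.1 -0.4 0 0 0 0;-1 0 -0.2 0 0 0 0;-1 0 0 0 0 0 0"}}

```text
clock: 5.9
eef_pos: [520.2, 348.4, 129.6]
tool_rot: [3.128, 0.008, 0.263]
force: [-2.2, -18.3, 7.2]
width: 0.1
gripper_force: 9.3
```

>>> {"fn": "move_arm", "kwargs": {"targets": "-1 -0.4 1.8 0 0 0 0;-1 -0.5 2 0 0 0 0;-1 -0.5 3 -3 0 0 0;0.6 0 2 -3 0 0 0;0.6 0 0 0 0 0 0"}}

```text
clock: 6.32
eef_pos: [534.8, 266.7, 194.8]
tool_rot: [3.14, -0.009, 0.261]
force: [0.6, -0.2, 1.4]
width: 23.5
gripper_force: 0.0
```

```bash
python3 - <<'E'
from h import *
v=grab('side');w=grab('wrist');t=grab('top')
a=cv2.resize(v['im'][60:200,215:375],(400,350))
b=cv2.resize(t['im'][130:260,130:280],(400,350))
c=cv2.resize(w['im'],(400,250))
m=np.vstack([np.hstack([a,b]),np.hstack([c,np.zeros_like(c)])]);cv2.imwrite('pics/d2.png',m)
s=read_state();print(s['eef_pos'],s['tool_rot'],s['force'])
E
```

```text
[529.65731767 271.82724433 189.77694703] [-3.14014400e+00 -8.38643020e-04  2.68155733e-01] [0.88273256 0.39880861 0.67043052]
```

View pics/d2.png

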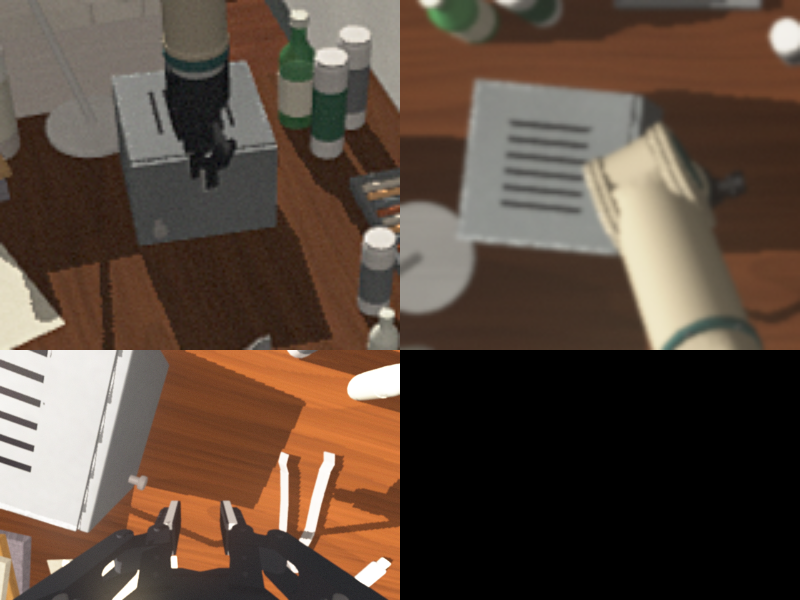

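The door is flush with the cabinet front all along, and it stopped hard at 18 N, so it is seated. Next I'll move over the tongs.

>>> {"fn": "move_arm", "kwargs": {"targets": "1 -1.7 3 0 0 0 0;1 -1.7 3 0 0 0 0;1 -1.7 3 0 0 0 0;1 -1.6 3 0 0 0 0;1 -1.6 3 0 0 0 0"}}

```text
clock: 6.88
eef_pos: [487.9, 104.6, 188.3]
tool_rot: [-3.141, 0.002, 0.271]
force: [1.7, -0.9, -0.9]
width: 85.1
gripper_force: 0.0
```

>>> {"fn": "move_arm", "kwargs": {"targets": "1 -1.6 3.1 0 0 0 0;1 0 0 3.5 0 0 0;1 0 0 3.5 0 0 0;1 0 0 3 0 0 0;1 0 0 0 0 0 0"}}

```text
clock: 7.3
eef_pos: [477.7, 70.9, 84.1]
tool_rot: [-3.14, 0.011, 0.27]
force: [-0.6, 0.4, -0.7]
width: 85.6
gripper_force: 0.0
```

```bash
python3 - <<'E'
from h import *
w=grab('wrist'); cv2.imwrite('pics/g1.png',w['im'])
s=read_state();print(s['eef_pos'],s['tool_rot'],s['width']); c,q=np.cos(.269),np.sin(.269)
for x,y in((-30,26),(-30,-26),(30,30),(30,-30),(-114,0)): print(x,y,proj(w,(482+c*x-q*y,71+q*x+c*y,24)).round())
E
```

```text
[479.20405945  71.05029934  86.57706668] [-3.14002684  0.00803765  0.27015683] 85.13559311336144
-30 26 [283. 251.]
-30 -26 [358. 251.]
30 30 [274. 165.]
30 -30 [367. 165.]
-114 0 [320. 350.]
```

View pics/g1.png

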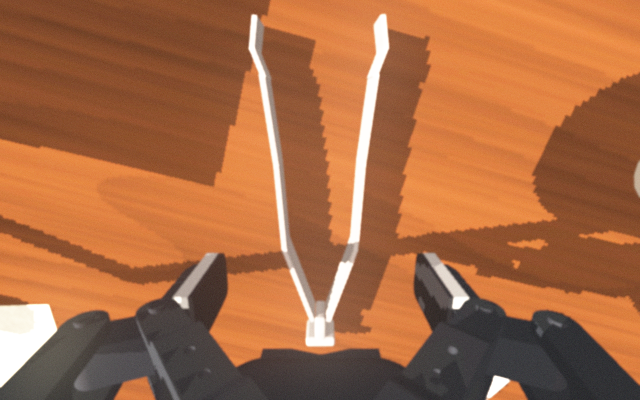

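Tongs well centred: kinks at (285,250)/(353,245), hinge at 320, pads symmetric. Descend and grip to about 50 mm.

>>> {"fn": "move_arm", "kwargs": {"targets": "1 0.2 0 2.5 0 0 0;1 0 0 2.5 0 0 0;1 0 0 2 0 0 0;1 0 0 1 0 0 0;1 0 0 0 0 0 0"}}

```text
clock: 7.77
eef_pos: [483.7, 71.4, 8.9]
tool_rot: [-3.141, 0.002, 0.269]
force: [-1.0, -0.2, 0.4]
width: 85.5
gripper_force: 0.0
```

>>> {"fn": "move_arm", "kwargs": {"targets": "0.3 0 0 0 0 0 0;0.3 0 0 0 0 0 0;0.2 0 0 0 0 0 0;0.2 0 0 0 0 0 0;0.2 0 0 0 0 0 0"}}

```text
clock: 8.18
eef_pos: [485.7, 70.9, 11.6]
tool_rot: [3.141, -0.004, 0.268]
force: [-0.7, 0.7, 8.2]
width: 51.6
gripper_force: 10.7
```

>>> {"fn": "move_arm", "kwargs": {"targets": "0.15 0 0 0 0 0 0;0.15 0 0 -0.5 0 0 0;0.15 0 0 -1 0 0 0;0.15 0 0 -1.5 0 0 0;0.15 0 0 -1.5 0 0 0"}}

```text
clock: 8.6
eef_pos: [483.9, 70.6, 55.9]
tool_rot: [-3.142, 0.0, 0.268]
force: [0.7, 0.6, -0.7]
width: 49.1
gripper_force: 8.1
```

>>> {"fn": "move_arm", "kwargs": {"targets": "0.15 0 0 -3 0 0 0;0.15 0 0 -3 0 0 0;0.15 0 0 -2 0 0 0;0.15 0 0 0 0 0 0;0.15 0 0 0 0 0 0"}}

```text
clock: 9.02
eef_pos: [485.0, 70.7, 136.5]
tool_rot: [3.141, -0.004, 0.268]
force: [-0.3, -0.9, -1.1]
width: 49.3
gripper_force: 8.1
```

```bash
python3 - <<'E'
from h import *
w=grab('wrist');v=grab('side'); a=w['im'][:, 160:480]; b=cv2.resize(v['im'][140:290,190:340],(400,400))
cv2.imwrite('pics/g2.png',np.hstack([a,b]))
s=read_state();print(s)
E
```

```text
{'clock': 9.1167, 'qpos': array([-0.1964947 ,  0.55055498, -0.00815463,  2.05361921,  0.00832777,
        0.53831316, -1.51332405]), 'qd': array([ 0.00046723,  0.02570758, -0.00043956,  0.00554133,  0.00084479,
       -0.00148569,  0.00055878]), 'tau': array([ 1.61036738e-02, -4.63652873e+01,  5.60865216e-01, -1.23687476e+01,
        7.76127126e-03, -2.55692209e-02,  1.93856831e-04]), 'eef_pos': array([483.47657235,  70.45331016, 134.45862414]), 'tool_rot': array([-3.14154018e+00,  8.63014373e-04,  2.68070446e-01]), 'force': array([ 0.52405887, -0.51160454, -1.6042791 ]), 'torque': array([ 0.06012171,  0.07850362, -0.02375842]), 'gripper_force': 8.10923382639885, 'width': 49.228549909079554}
```

View pics/g2.png

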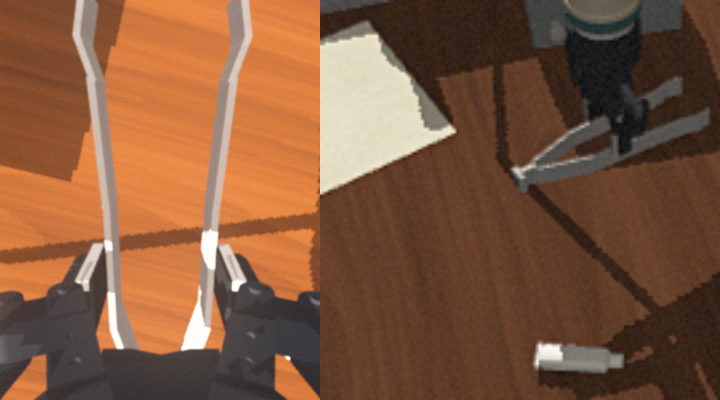

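The tongs are held level and centred, with 49 mm at the grip and the tips symmetric about column 322. Carry them to hover over the egg.

>>> {"fn": "move_arm", "kwargs": {"targets": "0.15 -0.4 1 0 0 0 0;0.15 -0.9 2 0 0 0 0;0.15 -1 2.3 0 0 0 0;0.15 -1 2.3 0 0 0 0;0.15 -1 2.3 0 0 0 0"}}

```text
clock: 9.53
eef_pos: [467.4, -38.1, 133.4]
tool_rot: [-3.141, 0.003, 0.268]
force: [1.0, 0.7, -0.9]
width: 49.2
gripper_force: 8.1
```

>>> {"fn": "move_arm", "kwargs": {"targets": "0.15 -1 2.3 0 0 0 0;0.15 -1 2.3 0 0 0 0;0.15 -1 2.3 0 0 0 0;0.15 -1 2.3 0 0 0 0;0.15 -1 2.3 0 0 0 0"}}

```text
clock: 9.95
eef_pos: [449.4, -162.2, 133.4]
tool_rot: [-3.14, 0.003, 0.267]
force: [-0.5, 0.4, -1.1]
width: 49.4
gripper_force: 8.1
```

>>> {"fn": "move_arm", "kwargs": {"targets": "0.15 -1 2.3 0 0 0 0;0.15 -1 2.3 0 0 0 0;0.15 -1 2.3 0 0 0 0;0.15 -1 2.3 0 0 0 0;0.15 -1 2.3 0 0 0 0"}}

```text
clock: 10.37
eef_pos: [431.4, -286.0, 133.3]
tool_rot: [-3.14, 0.002, 0.267]
force: [0.6, 0.5, -1.3]
width: 49.5
gripper_force: 8.1
```

>>> {"fn": "move_arm", "kwargs": {"targets": "0.15 -1 2.3 0 0 0 0;0.15 -1 2.3 0 0 0 0;0.15 -1 2.3 0 0 0 0;0.15 -1 2.3 0 0 0 0;0.15 -0.8 1.6 0 0 0 0"}}

```text
clock: 10.78
eef_pos: [413.3, -404.2, 133.1]
tool_rot: [-3.141, 0.002, 0.265]
force: [1.0, -0.8, -1.7]
width: 48.9
gripper_force: 8.1
```

>>> {"fn": "move_arm", "kwargs": {"targets": "0.15 0 0 0 0 0 0;0.15 0 0 0 0 0 0;0.15 0 0 0 0 0 0"}}

```text
clock: 11.03
eef_pos: [414.9, -400.3, 133.4]
tool_rot: [-3.139, 0.001, 0.268]
force: [0.6, -0.3, -1.2]
width: 49.6
gripper_force: 8.1
```

```bash
python3 - <<'E'
from h import *
import pickle
s=read_state();print(s['clock'],s['eef_pos'],s['tool_rot'],s['width'],s['gripper_force'])
V={n:grab(n) for n in('wrist','side','top')}; pickle.dump(V,open('ve.pkl','wb'))
w=V['wrist'];v=V['side']
print(proj(w,(510,-376,20)),proj(w,(510,-376,70)))
h=cv2.cvtColor(w['im'],cv2.COLOR_BGR2HSV)
m=((h[...,1]<95)&(h[...,2]>110)).astype(np.uint8)
for c in cv2.findContours(m,cv2.RETR_EXTERNAL,cv2.CHAIN_APPROX_NONE)[0]:
    if cv2.contourArea(c)>60: print(cv2.boundingRect(c),cv2.contourArea(c))
print(proj(v,(510,-376,40)))
p=proj(v,(510,-376,60)).astype(int)
b=cv2.resize(v['im'][p[1]-50:p[1]+50,p[0]-50:p[0]+40],(360,400))
cv2.imwrite('pics/e1.png',np.hstack([w['im'][:,100:540],b]))
E
```

```text
11.0333 [ 414.85366751 -400.25678738  133.44419145] [-3.13875535e+00  1.06270689e-03  2.68134302e-01] 49.57358290062853 8.118513375520706
[321.73681373  68.12789399] [321.89364997  58.4976225 ]
(566, 156, 37, 18) 184.5
(0, 74, 16, 67) 638.5
(562, 71, 78, 41) 1017.5
(284, 28, 75, 80) 3180.0
(627, 4, 13, 13) 87.0
(340, 0, 73, 351) 6799.5
(232, 0, 67, 350) 6099.0
[358.04662482 338.60354974]
```

View pics/e1.png

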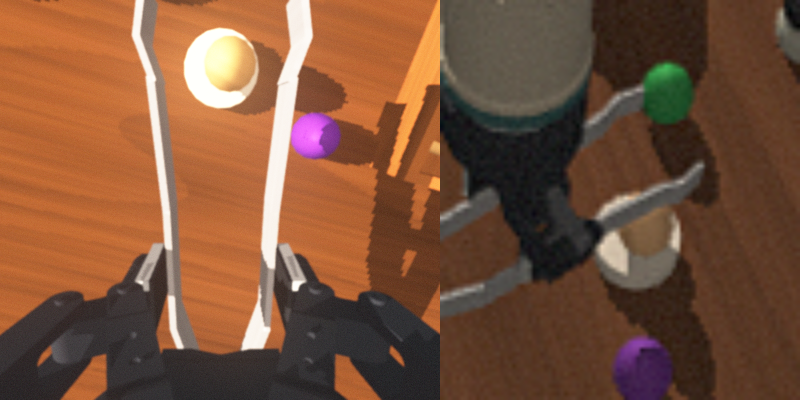

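The wrist view shows the block centre at (321.5,68) and the egg at about (330,63), so the egg sits a few mm right of the block's centre. The tips' midline is at column ~322.5. Next I'll compute the offset in tool axes and the egg's height from two wrist views.

```bash
python3 - <<'E'
from h import *
import pickle
V=pickle.load(open('ve.pkl','rb'));w=V['wrist'];w0=pickle.load(open('we.pkl','rb'))
def wood(v,x,y,r):
    im=v['im'][max(y-r,0):y+r,x-r:x+r];h=cv2.cvtColor(im,cv2.COLOR_BGR2HSV)
    m=((h[...,1]>70)&(h[...,1]<175)&(h[...,0]>15)&(h[...,0]<30)&(h[...,2]>120)).astype(np.uint8)
    m=cv2.morphologyEx(m,cv2.MORPH_OPEN,np.ones((3,3)))
    c=max(cv2.findContours(m,cv2.RETR_EXTERNAL,cv2.CHAIN_APPROX_NONE)[0],key=cv2.contourArea)
    (a,b),rad=cv2.minEnclosingCircle(c); bb=np.array(cv2.boundingRect(c))+[x-r,max(y-r,0),0,0]
    return np.array([a+x-r,b+max(y-r,0)]),rad,bb
e1=wood(w,330,65,38);e0=wood(w0,333,93,26);print(e1,e0)
p,err=tri(w,e1[0],w0,e0[0]);print('egg tri',p.round(1),err)
print('block tri',tri(w,(321.5,68),w0,(328,92.5)))
tcp=np.array([414.9,-400.3,133.4]);c,s=np.cos(.268),np.sin(.268)
f=lambda q:((q-tcp)@np.array([[c,s,0],[s,-c,0],[0,0,-1]]).T).round(1)
for u in(e1[0],(329.5,63)): print('egg tool',f(onz(w,u,43)))
print('block tool',f(onz(w,(321.5,68),18)))
zt=133.4-9.5+24
for u in((235,35),(412,38),(247,78),(395,78),(237,0),(391,0)): print('tip tool',f(onz(w,u,zt)))
E
```

```text
(array([327.5,  62.5]), 27.829938888549805, array([306,  36,  40,  54])) (array([334.,  91.]), 18.027854919433594, array([321,  74,  26,  35]))
egg tri [ 511.1 -379.9   52.5] 0.707956956425713
block tri (array([ 510.07891887, -375.58202558,   18.43517534]), np.float64(0.4367480118281806))
egg tool [99.2  5.6 90.4]
egg tool [98.9  6.9 90.4]
block tool [ 98.4   1.6 115.4]
tip tool [ 95.7 -29.7 -14.5]
tip tool [ 94.6  34.1 -14.5]
tip tool [ 81.2 -26.4 -14.5]
tip tool [ 81.1  28.8 -14.5]
tip tool [106.8 -28.2 -14.5]
tip tool [106.7  25.7 -14.5]
```

Before gripping, I'll check numerically that A is the egg. I'll compare the wood silhouettes' long and short axes in oblique views with what a 36 mm ball and a 50 mm egg would give.

```bash
python3 - <<'E'
from h import *
import pickle
V0=pickle.load(open('v0.pkl','rb'));wt=pickle.load(open('wt.pkl','rb'));we=pickle.load(open('we.pkl','rb'))
def ell(n):
    t=np.linspace(0,np.pi,40)
    if n=='ball': z=18-18*np.cos(t); r=18*np.sin(t)
    else: z=np.linspace(0,50,40); r=np.where(z<21,18*np.sqrt(1-((21-z)/24.2)**2),18*np.sqrt(np.clip(1-((z-21)/29)**2,0,1)))
    a=np.linspace(0,2*np.pi,40); return np.array([(R*np.cos(q),R*np.sin(q),20+Z) for R,Z in zip(r,z) for q in a])
for nm,v,P in(('A v0w',V0['wrist'],(511,-380)),('A we',we,(511,-380)),('A side',V0['side'],(511,-380)),('B wt',wt,(572,-170)),('B side',V0['side'],(572,-170))):
    c=proj(v,(*P,40)); print(nm,c.round())
    if not(0<c[0]<640 and 0<c[1]<400): continue
    for n in('ball','egg'):
        q=np.array([proj(v,p+np.array([*P,0])) for p in ell(n)],np.float32); print('  pred',n,np.sort(cv2.minAreaRect(q)[1]).round(1),cv2.boundingRect(q))
    x,y=c.astype(int); r=32 if 'side' not in nm else 14
    x0,y0=max(x-r,0),max(y-r,0); im=v['im'][y0:y+r,x0:x+r].copy()
    m=np.full(im.shape[:2],cv2.GC_PR_BGD,np.uint8); k=r*10//32
    h=cv2.cvtColor(im,cv2.COLOR_BGR2HSV).astype(int)
    hb=h[...,2]; m=((h[...,1]>68)&(h[...,0]>=12)&(h[...,2]>78)).astype(np.uint8) if 'B' in nm else ((h[...,1]>68)&(h[...,1]<175)&(h[...,0]>=14)).astype(np.uint8)
    m=cv2.morphologyEx(m,cv2.MORPH_OPEN,np.ones((3,3),np.uint8))
    cs=[c for c in cv2.findContours(m,cv2.RETR_EXTERNAL,cv2.CHAIN_APPROX_NONE)[0] if cv2.contourArea(c)>30]
    for cc in cs: b=cv2.boundingRect(cc); print('  meas',np.sort(cv2.minAreaRect(cc)[1]).round(1),(b[0]+x0,b[1]+y0,b[2],b[3]))
E
```

```text
A v0w [ 180. -250.]
A we [333.  92.]
  pred ball [36.1 38.1] (315, 72, 37, 39)
  pred egg [36.6 38.6] (315, 72, 37, 39)
  meas [30.4 36. ] (np.int64(321), np.int64(74), 34, 36)
A side [359. 340.]
  pred ball [14.4 15.1] (351, 332, 16, 16)
  pred egg [14.5 16.7] (351, 331, 16, 17)
  meas [11. 14.] (np.int64(352), np.int64(332), 12, 15)
B wt [544. 107.]
  pred ball [35.7 44.8] (521, 88, 45, 38)
  pred egg [36.9 52.7] (521, 88, 53, 38)
  meas [39.5 45.2] (np.int64(517), np.int64(80), 46, 43)
B side [353. 267.]
  pred ball [12.8 12.9] (346, 260, 13, 14)
  pred egg [12.8 15.2] (346, 258, 14, 16)
  meas [11. 11.] (np.int64(348), np.int64(260), 12, 12)<stdin>:7: RuntimeWarning: invalid value encountered in sqrt
```

B's silhouette matches the ball (45 px against 45 predicted; an egg would give 53), so A is the egg. I'll shift +3 mm x and +6 mm y in tool axes, go partway down, and check again from near.

>>> {"fn": "move_arm", "kwargs": {"targets": "0.15 0.3 0.6 0 0 0 0;0.15 0 0 1.5 0 0 0;0.15 0 0 1.5 0 0 0;0.15 0 0 1.5 0 0 0;0.15 0 0 0 0 0 0"}}

```text
clock: 11.6
eef_pos: [419.4, -404.9, 87.2]
tool_rot: [-3.138, 0.002, 0.269]
force: [-1.6, -0.4, -0.8]
width: 49.1
gripper_force: 8.1
```

>>> {"fn": "move_arm", "kwargs": {"targets": "0.15 0 0 0 0 0 0;0.15 0 0 0 0 0 0"}}

```text
clock: 11.77
eef_pos: [421.0, -406.6, 90.3]
tool_rot: [3.141, -0.001, 0.269]
force: [0.4, -0.2, -0.7]
width: 49.0
gripper_force: 8.1
```

```bash
python3 - <<'E'
from h import *
import pickle
w=grab('wrist'); pickle.dump(w,open('w3.pkl','wb')); s=read_state();print(s['eef_pos'],s['tool_rot'],s['width'])
h=cv2.cvtColor(w['im'],cv2.COLOR_BGR2HSV)
for r in (4,14,24,34,44,54,64): print(r,' '.join(f"{a},{b},{c}" for a,b,c in h[r,216:432:6]))
E
```

```text
[ 421.07858462 -406.79518723   90.54593169] [ 3.14008227e+00 -1.05358292e-03  2.68475569e-01] 49.21758346661627
4 12,176,188 12,176,187 11,171,191 11,128,219 19,8,253 9,62,145 12,62,143 11,154,191 11,167,208 11,170,206 11,165,203 12,173,202 11,167,199 12,170,191 12,164,191 11,164,185 12,168,182 11,166,183 12,173,181 11,172,187 12,174,188 11,174,194 11,171,197 11,174,190 12,173,184 11,172,179 11,169,186 11,173,183 11,165,188 15,16,248 15,14,247 15,8,252 15,16,251 11,172,191 11,176,190 12,180,186
14 11,178,204 12,174,201 11,179,194 15,50,240 18,10,252 11,66,140 13,61,146 11,158,198 11,167,196 12,168,202 12,164,209 13,170,214 12,164,210 12,169,211 12,167,212 12,168,207 12,163,208 12,169,202 12,167,198 12,168,194 11,173,183 11,163,186 11,170,182 11,166,183 11,170,182 11,167,188 12,167,194 11,169,193 11,173,189 16,15,248 14,15,248 16,13,249 19,8,252 11,172,187 12,174,188 11,172,184
24 12,178,203 12,178,204 11,174,207 15,14,251 14,31,235 12,69,148 10,66,151 12,168,207 12,164,202 12,161,208 11,164,204 11,159,207 20,64,252 30,2,255 30,3,255 30,3,255 30,3,255 30,3,255 30,10,255 12,170,207 12,
[... 996 characters left out ...]
40 12,66,158 12,163,216 13,151,227 30,3,255 30,3,255 30,3,255 29,52,255 30,60,255 16,138,233 16,138,237 18,133,239 18,138,239 17,136,235 16,146,229 15,140,224 16,144,214 15,95,213 12,156,137 12,151,132 10,138,129 10,147,132 11,155,140 10,161,201 16,13,251 14,11,251 19,8,252 11,170,193 12,174,192 12,172,194 12,184,186
64 11,175,197 11,169,204 12,173,206 12,167,215 11,165,221 17,7,253 13,70,164 12,104,182 27,21,255 30,3,255 30,3,255 30,3,255 29,57,255 30,70,255 17,132,235 17,139,235 16,136,233 16,136,233 16,142,230 15,139,228 15,138,222 15,144,212 15,113,209 13,146,141 11,153,133 11,151,132 11,149,130 10,144,133 12,60,210 16,11,252 17,7,252 12,85,185 11,170,179 11,167,195 11,170,196 11,180,186
```

The tips now bracket the egg. At row 64 the egg spans columns 288–350, and the tips sit at 234/411 outer. That leaves about 1.5 mm lateral and 1 mm along x. Correct, descend to grip height and close.

>>> {"fn": "move_arm", "kwargs": {"targets": "0.15 0 -0.15 1 0 0 0;0.15 0 0 1.2 0 0 0;0.15 0 0 1.2 0 0 0;0.15 0 0 1.2 0 0 0;0.15 0 0 0.6 0 0 0"}}

```text
clock: 12.23
eef_pos: [418.8, -404.0, 35.1]
tool_rot: [-3.139, 0.002, 0.268]
force: [-0.3, 0.4, -1.7]
width: 49.0
gripper_force: 8.1
```

>>> {"fn": "move_arm", "kwargs": {"targets": "0.15 0 0 0 0 0 0;0.15 0 0 0 0 0 0;0.15 0 0 0 0 0 0"}}

```text
clock: 12.48
eef_pos: [420.1, -405.1, 37.7]
tool_rot: [3.141, -0.0, 0.268]
force: [0.5, -0.8, -1.3]
width: 49.4
gripper_force: 8.1
```

```bash
python3 - <<'E'
from h import *
import pickle
w=grab('wrist'); pickle.dump(w,open('w4.pkl','wb')); s=read_state();print(s['eef_pos'],s['tool_rot'],s['width'],s['force'])
h=cv2.cvtColor(w['im'],cv2.COLOR_BGR2HSV)
for r in (4,19,34,49,64): print(r,' '.join(f"{a},{b},{c}" for a,b,c in h[r,222:426:6]))
E
```

```text
[ 420.18725398 -405.24276284   37.95535516] [ 3.14081442e+00 -5.50208569e-04  2.68036438e-01] 49.31646176679214 [ 0.58329044  0.24610732 -0.53041071]
4 12,169,210 11,169,211 11,126,228 19,8,254 12,83,175 13,88,179 13,149,224 14,151,233 30,2,255 30,3,255 30,3,255 29,27,255 29,59,255 29,59,255 29,58,255 29,68,255 28,77,255 26,103,255 24,116,254 20,132,251 17,151,242 16,154,229 12,177,216 12,173,215 12,177,212 12,177,207 12,173,205 11,173,202 14,15,249 13,14,247 17,9,252 15,14,250 11,180,176 12,173,177
19 12,166,207 12,168,205 16,19,250 17,19,249 11,89,169 14,92,180 30,2,255 30,4,255 20,56,247 20,64,247 30,44,255 30,42,255 30,40,255 30,43,255 30,46,255 30,60,255 29,74,255 27,96,255 24,111,255 20,134,252 17,145,244 16,150,231 15,154,224 15,153,213 11,163,149 10,162,137 12,173,198 12,172,199 13,16,248 17,17,246 13,14,249 17,9,252 10,170,197 11,172,197
34 12,166,214 12,170,215 30,1,255 13,57,211 11,83,173 13,88,201 30,3,255 30,4,255 18,60,243 30,51,255 30,43,255 30,42,255 30,45,255 30,51,255 29,56,255 30,62,255 28,82,255 26,108,255 23,124,254 19,141,248 16,148,237 15,151,231 14,154,222 15,152,215 12,165,158 10,156,134 11,173,130 11,149,132 9,69,133 12,52,133 13,33,232 15,4,254 11,177,189 11,175,182
49 12,172,220 12,168,221 12,165,219 18,12,253 13,72,177 13,71,226 30,3,255 30,3,255 26,14,255 27,71,255 30,61,255 29,58,255 29,56,255 30,63,255 29,69,255 28,84,255 26,100,255 23,125,254 19,137,249 17,148,238 15,155,229 15,153,224 15,154,215 15,153,203 14,80,213 11,164,135 11,169,130 12,164,126 11,99,131 5,43,135 17,9,251 10,103,149 10,162,123 11,174,141
64 11,169,205 12,168,208 12,167,209 12,167,212 20,9,253 11,82,171 21,51,247 30,3,255 19,56,245 19,61,242 27,95,255 27,91,255 26,97,255 25,104,255 25,109,255 24,108,255 22,125,253 19,135,249 17,145,236 15,153,225 15,153,211 15,150,204 14,151,196 15,83,221 13,99,182 10,162,137 10,159,130 10,115,133 11,53,136 15,8,253 12,84,173 11,159,122 11,162,121 10,161,117
```

>>> {"fn": "move_arm", "kwargs": {"targets": "0.15 0 -0.15 0 0 0 0;0.05 0 0 0 0 0 0;0 0 0 0 0 0 0;-0.05 0 0 0 0 0 0;-0.05 0 0 0 0 0 0"}}

```text
clock: 12.95
eef_pos: [419.5, -403.6, 37.8]
tool_rot: [3.141, -0.0, 0.268]
force: [-0.5, -0.3, -1.7]
width: 40.7
gripper_force: 11.1
```

>>> {"fn": "move_arm", "kwargs": {"targets": "-0.1 0 0 0 0 0 0;-0.1 0 0 0 0 0 0;-0.15 0 0 0 0 0 0;-0.15 0 0 0 0 0 0;-0.15 0 0 0 0 0 0"}}

```text
clock: 13.37
eef_pos: [419.5, -403.5, 37.6]
tool_rot: [3.141, -0.0, 0.268]
force: [0.3, -0.5, -1.3]
width: 37.3
gripper_force: 29.2
```

>>> {"fn": "move_arm", "kwargs": {"targets": "-0.2 0 0 0 0 0 0;-0.2 0 0 0 0 0 0;-0.2 0 0 0 0 0 0"}}

```text
clock: 13.62
eef_pos: [419.5, -403.6, 37.6]
tool_rot: [3.141, -0.0, 0.268]
force: [-0.8, 0.4, -1.4]
width: 35.3
gripper_force: 59.3
```

The egg is clamped (37 mm at 29 N, the grip opening expected on a 36 mm item). Ease to a middling squeeze and lift.

>>> {"fn": "move_arm", "kwargs": {"targets": "-0.17 0 0 0 0 0 0;-0.17 0 0 -0.5 0 0 0;-0.17 0 0 -1 0 0 0;-0.17 0 0 -1 0 0 0;-0.17 0 0 -1.2 0 0 0"}}

```text
clock: 14.03
eef_pos: [419.3, -403.3, 75.6]
tool_rot: [-3.141, 0.0, 0.268]
force: [0.0, 0.5, -1.0]
width: 35.7
gripper_force: 53.3
```

>>> {"fn": "move_arm", "kwargs": {"targets": "-0.17 0 0 -1.5 0 0 0;-0.17 0 0 -1.5 0 0 0;-0.17 0 0 -1.5 0 0 0;-0.17 0 0 -1.5 0 0 0;-0.17 0 0 -1.3 0 0 0"}}

```text
clock: 14.45
eef_pos: [419.7, -403.7, 150.0]
tool_rot: [3.14, -0.001, 0.268]
force: [-0.9, -0.6, -1.3]
width: 35.2
gripper_force: 53.3
```

>>> {"fn": "move_arm", "kwargs": {"targets": "-0.17 0 0 -1 0 0 0;-0.17 0 0 -0.5 0 0 0;-0.17 0 0 0 0 0 0;-0.17 0 0 0 0 0 0;-0.17 0 0 0 0 0 0"}}

```text
clock: 14.87
eef_pos: [419.0, -403.1, 162.0]
tool_rot: [-3.14, 0.001, 0.268]
force: [0.7, -0.2, -2.2]
width: 35.7
gripper_force: 53.3
```

>>> {"fn": "move_arm", "kwargs": {"targets": "-0.17 0 0 0 0 0 0;-0.17 0 0 0 0 0 0;-0.17 0 0 0 0 0 0;-0.17 0 0 0 0 0 0;-0.17 0 0 0 0 0 0"}}

```text
clock: 15.28
eef_pos: [419.3, -403.5, 162.4]
tool_rot: [-3.141, 0.0, 0.268]
force: [0.1, 0.4, -1.9]
width: 35.9
gripper_force: 53.3
```

```bash
python3 - <<'E'
from h import *
import pickle
s=read_state();print(s['clock'],s['eef_pos'],s['tool_rot'],s['width'],s['gripper_force'],s['force'],abs(s['qd']).max())
w=grab('wrist');v=grab('side')
h=cv2.cvtColor(w['im'],cv2.COLOR_BGR2HSV)
for r in (4,34,64): print(r,' '.join(f"{a},{b},{c}" for a,b,c in h[r,222:426:8]))
# side: wood at egg's lifted place vs on block
V0=pickle.load(open('v0.pkl','rb'))['side']
for z in(41,166): 
    p=proj(v,(511,-380,z)).round().astype(int); print(z,p)
    for im in(v['im'],V0['im']): print(cv2.cvtColor(im,cv2.COLOR_BGR2HSV)[p[1]-6:p[1]+7:4,p[0]-8:p[0]+9:4].tolist())
# top of door check: diff of cabinet region
E
```

```text
15.2833 [ 419.34798956 -403.45721857  162.36429925] [-3.14131075e+00  1.74195187e-04  2.68029333e-01] 35.877038694390734 53.344523693667725 [ 0.05175161  0.37426289 -1.93611098] 0.0023567436220493965
4 11,177,127 12,189,170 11,173,158 12,174,135 13,182,150 12,175,159 11,161,173 18,12,254 11,109,190 30,64,255 30,64,255 29,73,255 29,80,255 26,105,255 22,125,253 18,144,244 15,157,228 15,25,248 18,12,252 11,119,220 11,171,198 12,180,198 12,183,194 12,190,185 11,182,185 12,193,185
34 11,180,204 12,184,205 12,183,206 12,178,211 12,178,208 12,179,215 19,8,254 30,69,255 30,45,255 30,49,255 30,54,255 29,57,255 29,74,255 25,105,255 21,130,253 17,148,240 15,151,229 15,155,217 15,147,199 11,42,205 12,177,186 12,180,188 12,182,185 12,177,186 11,181,187 13,193,180
64 12,183,210 12,188,214 12,182,212 13,183,210 12,178,214 12,177,219 13,180,223 17,9,254 26,98,255 26,98,255 25,107,255 24,109,255 23,121,254 19,138,248 16,141,235 15,153,220 15,153,207 15,154,192 9,44,202 12,177,196 11,178,192 13,183,190 11,178,191 12,180,194 11,182,188 11,181,186
41 [359 340]
[[[25, 31, 107], [18, 50, 211], [18, 46, 21
[... 523 characters left out ...]
[15, 108, 97], [14, 124, 115], [17, 95, 107], [16, 46, 167]]]
166 [363 315]
[[[21, 23, 113], [16, 121, 233], [14, 125, 216], [15, 124, 152], [18, 138, 72]], [[17, 126, 158], [15, 120, 153], [15, 121, 126], [15, 130, 108], [11, 154, 96]], [[16, 123, 118], [14, 113, 120], [15, 123, 122], [15, 124, 113], [11, 30, 134]], [[12, 155, 92], [16, 127, 108], [12, 109, 117], [15, 6, 84], [18, 16, 81]]]
[[[10, 156, 44], [69, 179, 77], [67, 139, 88], [65, 156, 80], [17, 122, 75]], [[12, 151, 98], [13, 173, 81], [69, 174, 76], [61, 147, 73], [11, 149, 101]], [[11, 170, 84], [9, 136, 94], [10, 132, 52], [16, 138, 50], [8, 109, 54]], [[10, 139, 92], [10, 152, 99], [9, 200, 42], [14, 159, 45], [8, 135, 53]]]
```

The side view shows the block bare white where the egg stood. The egg is now at the 166 mm place between the tips, and the arm is still. Handing in.

```bash
python3 -c "
from cell import order
print(order.finish_job())"
```

```text
the job is handed in; nothing more can be done
None
```

The door was pushed shut until it stopped hard (18 N), and the egg is held still in the tongs about 12 cm above its block; the job is handed in, but no verdict came back.

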